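# Clip up the lamp and hold the air filter to the light

### The arm

A 7-joint arm with a two-finger parallel gripper is mounted at the origin on the work surface. World frame = base frame: x ahead of the robot, y to its left, z up, the work surface at z = 0. Lengths are in mm, angles in rad, forces in N, time in s.
With the tool pointing down it reaches from about 400 to 875 mm from the base axis. Payload 4.4 kg.
Tool frame: the origin (TCP) lies on the centre line of the jaws, within the pads' length; the fingertips stand 19 mm ahead of it and the grasp point (between the pads) is the TCP; z points along the fingers, y is the line along which they close (so a half turn about z gives the same grasp; the last joint's range is limited). The gripper opens to 85 mm and grips with 20 to 120 N. Pads are 22 mm wide; open, the fingers measure 114 mm over their backs; the gripper's body (76 mm by 85 mm) begins 54 mm behind the grasp point. The pads swing forward as they close: fully open they stand 13 mm farther back than shut.
Start: joints at [1.283, 0.628, 0.038, 1.517, -0.027, 0.996, -0.02], TCP at [143.017, -634.085, 250.313] pointing down, gripper open.
Joint ranges: [-3.06, 3.06], [-0.37, 2.12], [-1.25, 1.32], [0.18, 2.47], [-1.1, 4.24], [0.23, 1.98], [-2.94, 2.94]. Speed limits (rad/s): [2.57, 2.57, 3.14, 3.14, 3.14, 3.14, 3.14].

### API

Orientations are given as [roll, pitch, yaw] about the fixed x, y, z axes, in that order (R = Rz(yaw) Ry(pitch) Rx(roll)).
In Python, from cell import ctrl, viewer, silhouettes gives the robot as it stands.
- The arm moves only by the shell command python3 -m creep 'ROWS'. ROWS is JSON, a list of rows, each an object with "jaw": the gripper command: -1 is shut, 1 is fully open, values between are in proportion; "xyz": the shift along the tool's x, y, z in mm, a list of three; "angular": the turn, a rotation vector about the tool's x, y, z in rad, a list of three. In form: [{"jaw": jaw, "xyz": [tx, ty, tz], "angular": [rx, ry, rz]}, ...]. A call has 1 to 12 rows; each row is the pose to reach, as a shift and turn from the pose commanded when the call began, along the tool's axes at that moment; what a row does not reach only later rows make up. A row lasts 1/8 s, in which the tool goes at most 62.5 mm and 10.7 degrees, less where a joint would pass 70% of its speed; a pose out of reach is approached as far as the arm can. A call with a gripper value outside its range is refused whole. The fingers move at their own pace and stop on an object; the grip force is fixed at half the most. Time passes only in rows, so rows that repeat a pose let the fingers close. It gives the time, the measured TCP pose, the force, the opening and the grip force at its end, in the units of the state.
- ctrl.read_state(): the state, without advancing time (a new reading comes with each control period).
- viewer.get_image(name): name is "scene" or "top" or "wrist"; returns (picture, depth): 420x560x3 uint8, red, green, blue; 420x560 float32, mm along the optical axis (not along the pixel's ray), 0 where there is no reading.
- viewer.camera_model(name): a dict with "fx", "fy", "cx", "cy" (pixels), "T" (4x4, takes a point from camera to world coordinates). Camera axes: x right, y down, z forward; pixel columns grow to the right and rows downward; lengths in mm; the calibration is good to about 2 mm. A picture is of the moment at which its call begins: read the wrist's pose just before it. camera_model takes no time and is no camera call; for the wrist camera it gives the pose at the moment of the call.
- ctrl.finish_job(): hands the job in; it is judged then, once.
Trained networks look in the newest picture that a camera, given by its name, has taken for a name from the list of things; names that differ only in an ending like _2 or _b are one class to them, and where a whole thing is asked for, a point or a joint stands for the part that bears it (a point fixed in the world has none). Each returns a list of dicts, best first, with "score" (0 to 1); they miss things now and then, are a little off and sometimes report something else, mostly with a low value. They report only what shows in the picture. A call takes as long as a camera call. They do not tell look-alikes from the thing itself.
- silhouettes(camera, target): "pixels" (420x560 bool, what is visible of it) and "xy" ([column, row] in pixels, amid what is visible of it).
The state is a dict: "clock": time; "qpos": joint angles; "qd": joint speeds; "tau": joint torques, N m; "eef_pos": TCP position; "tool_rot": TCP orientation; "force": force on the tool from outside, world axes, zero at the start; "torque": the same for the moment, N m; "width": finger opening in mm; "gripper_force": force on a finger pad.
Only numpy, scipy, OpenCV 4.12 (cv2) and the standard library are available. Lean on these libraries where they do the work, as an engineer would, in place of code of your own. Each camera call takes 0.05 s, during which the arm holds its last target. There are 200 camera calls.

### The job

Check the motorcycle's air filter: first take the yellow clip lamp off the green bin and let it close on the near rim of the blue tool tray, roughly mid-rim and shining towards you. Then lift the cover flap of the airbox right open, draw the filter straight up out of its guides, and finish while still holding it upright in the air about 10 cm in front of the lamp, centred on the light with its flat face square to it, held by the gripper alone. Leave the other things on the bench where they are.

Things in the scene. Friction and masses are not known exactly. Their poses are not given: they have to be found in the camera images.
- lamp: clip-on work lamp, a clothes-peg clip with levers up and jaws down, 125 g. Origin between the jaws at their crotch, 6 mm below the pin; z up, x across the jaws, y along the pin; shines along -x. Jaw pads hang 2 to 40 mm below the origin, 28 mm wide. Round yellow head, 44 mm across, on a stem 62 mm to +y. Starts hanging on the middle part of the green bin's near (-x) wall, shining towards the robot
- lamp_clip (a point): the lamp's origin point: between the jaws at their crotch; axes as lamp. Fully on a rim it lies at the rim's top, in the middle of the wall's thickness
- lamp_grip (a point): point between the levers, 52 mm above the lamp's origin (levers end at 68 mm, 26 mm wide in y). Squeeze here along the lamp's x: outer width about 44 mm closed, 22 mm at the stop; takes 7 to 9 N, and 20 to 30 N holds it safely at the stop. Squeezed, this frame leans about 0.25 rad about y, and the jaws open equally to both sides of the gripper's middle plane
- lamp_light (a point): centre of the lamp's glass: 10 mm to -x, 62 mm to +y and 32 mm up from the lamp's origin; axes as lamp, the light shines along this frame's -x
- lamp_jaw (a joint): opening of the sprung clip in rad: 0 closed on a 4 mm wall (about 11 N), 0.5 squeezed to the stop (jaws about 17 mm apart half-way down, 27 mm at the tips), -0.1 closed on nothing
- bin: open green plastic parts bin, 150 (x) x 150 (y) x 95 mm high, wall 4 mm, fixed; origin under its centre, its -x side faces the robot. Lamp starts on its -x wall, whose middle is at x = -73 mm
- tray: open blue steel tool tray, 140 (x) x 240 (y) x 100 mm high, wall 4 mm, fixed; origin under its centre, its near rim is the top of its -x wall, whose middle is at x = -68 mm, z = 100 mm. A few low tools lie on its floor, well below the jaws of a lamp clipped to the rim
- airbox: black plastic motorcycle airbox, 140 (x) x 200 (y) x 125 mm high, fixed; origin under its centre, its -x side faces the robot, hinge on its far +x rim, intake snorkel on the -y side. Inside, the filter stands across the middle in two guides that clasp the ends of its frame, from the floor to 71 mm up, with 2 mm play
- flap (a joint): opening angle of the grey cover flap in rad, 0 closed, 1.9 fully open (leaning back beyond the box). It swings freely: it falls shut below about 1.55 and lies back open above
- flap_hinge (a point): hinge line of the flap at its middle: far top rim of the airbox, 70 mm to +x of the box's origin and 125.5 mm up; the flap turns about the airbox's y; axes of the flap (x from its free edge to the hinge when closed)
- flap_tongue (a point): centre of the orange pull tongue on the flap's free edge, 158 mm from the hinge line and 5 mm above it: 24 mm wide (y), 10 mm thick, standing 32 mm out beyond the box's front face with free space below; pinch it along y from above and carry it round the hinge
- filter: panel air filter, orange frame with cream pleats, 100 (y) x 22 (x) x 78 mm high without its tab, about 110 g, upright in the airbox under the flap, hidden until the flap is open; origin under its centre, flat faces look along its x
- filter_centre (a point): centre of the filter's pleated panel, 39 mm above its underside; axes of the filter: z up, x square to its flat faces
- filter_tab (a point): middle of the orange pull tab on top of the filter: 34 mm wide (y), 12 mm thick (x), standing 26 mm high above the frame, its top 16 mm below the box's rim; the frame's shoulders stop fingertips beside it. This point is 16 mm above the frame's top edge and 94 mm above the filter's underside
- wrench: loose spanner, leave alone
- screwdriver: loose screwdriver, leave alone
- spray_can: spray can, 60 x 170 mm, leave alone
- oil_bottle: oil bottle, 68 x 190 mm, leave alone
- bolt_jar: jar, 64 x 75 mm, leave alone
- bearing: steel ball bearing, 52 x 14 mm, lying flat, leave alone
- washer_dish: steel dish, 90 x 25 mm, leave alone
There are look-alikes about, which are no part of the job. Of the things like the lamp, leave any that is orange or pink; of the rest the larger one is meant.

How it is judged:
By the outcome, as a careful person would: the job done as asked, in the order asked, and still so for the second after the job is handed in, while the arm keeps its last pose, push and grip.
It also fails if it takes over 72 s, if anything falls off the work surface, if the arm or the gripper's body presses on something with over 40 N, if the wrist force passes 120 N, or if a joint passes its speed limit or range.

## Working session

There is one attempt and no reset: what is moved stays moved. The work goes in short steps, Python scripts to look and compute and a shell command to move; the robot and the scene stay as the last step left them, time stands still between calls to the robot, and variables do not carry over. Pictures are saved under pics/ and viewed, at most 10 in all, crops included, and the job is handed in when it is done.

```bash
mkdir -p pics; ls
cat > h.py <<'E'
import numpy as np, cv2
from cell import ctrl, viewer, silhouettes
def grab(n):
    p,d=viewer.get_image(n); return p,d,viewer.camera_model(n)
def pts(d,m,mask):
    v,u=np.nonzero(mask&(d>0)); z=d[v,u]
    P=np.c_[(u-m['cx'])/m['fx']*z,(v-m['cy'])/m['fy']*z,z,np.ones(len(z))]
    return (P@np.array(m['T']).T)[:,:3]
def save(n,p): cv2.imwrite('pics/'+n,cv2.cvtColor(p,cv2.COLOR_RGB2BGR))
E
python3 - <<'E'
from h import *
s=ctrl.read_state(); print(s['clock'],s['eef_pos'],s['tool_rot'],s['width'])
a,d,m=grab('scene'); b,d2,m2=grab('top')
save('s.png',a); save('t.png',b)
np.savez('first.npz',a=a,d=d,b=b,d2=d2)
print(m,m2)
E
```

```text
pics
0.0 [ 142.84216577 -633.5020013   249.37726261] [-3.13966267e+00  5.18957539e-05  2.21726500e-01] 85.44863687474692
{'fx': 457.17588657269397, 'fy': 457.17588657269397, 'cx': 275.41381933080714, 'cy': 207.15079696393565, 'T': array([[-3.85837410e-02,  5.68086590e-01, -8.22063818e-01,
         1.61072678e+03],
       [ 9.99255144e-01,  2.24885758e-02, -3.13595403e-02,
         3.30619700e+01],
       [ 6.72110187e-04, -8.22661468e-01, -5.68531141e-01,
         8.56526845e+02],
       [ 0.00000000e+00,  0.00000000e+00,  0.00000000e+00,
         1.00000000e+00]])} {'fx': 403.78014755794544, 'fy': 403.78014755794544, 'cx': 278.4237981612106, 'cy': 207.94995611010398, 'T': array([[ 5.74192954e-03, -9.89831346e-01,  1.42129999e-01,
         3.87745972e+02],
       [-9.99743850e-01, -8.79390053e-03, -2.08542861e-02,
        -9.48607223e+00],
       [ 2.18921031e-02, -1.41973848e-01, -9.89628295e-01,
         1.34417286e+03],
       [ 0.00000000e+00,  0.00000000e+00,  0.00000000e+00,
         1.00000000e+00]])}
```

View pics/s.png

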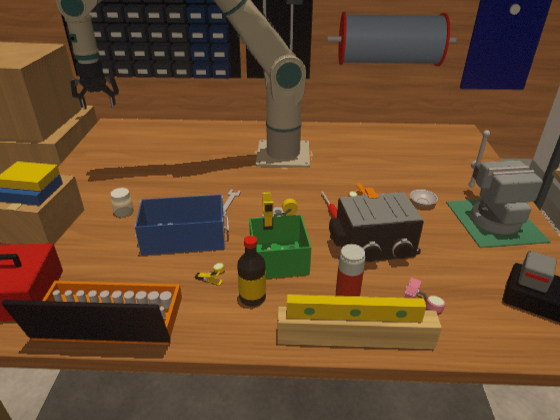

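View pics/t.png

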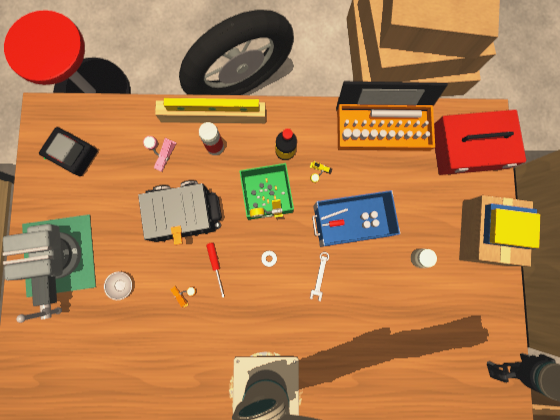

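Run:
```python
from h import *
for c in ['top','scene']:
    p,d,m=grab(c)
    for n in ['lamp','bin','tray','airbox','flap','flap_tongue']:
        for r in silhouettes(c,n):
            if r['score']<.2: continue
            P=pts(d,m,r['pixels']); 
            q=np.percentile(P,[5,50,95],axis=0).round(0).tolist() if len(P) else None
            print(c,n,round(r['score'],2),np.round(r['xy']),r['pixels'].sum(),q)
```

```text
top lamp 0.87 [162. 150.] 494 [[717.0, 325.0, 5.0], [778.0, 358.0, 25.0], [809.0, 409.0, 47.0]]
top lamp 0.73 [273. 210.] 301 [[538.0, -40.0, 103.0], [556.0, -16.0, 140.0], [580.0, 44.0, 163.0]]
top lamp 0.71 [319. 169.] 198 [[675.0, -205.0, 3.0], [714.0, -166.0, 17.0], [732.0, -148.0, 32.0]]
top lamp 0.5 [180. 294.] 235 [[267.0, 232.0, 2.0], [300.0, 268.0, 17.0], [319.0, 301.0, 34.0]]
top lamp 0.25 [176. 210.] 4100 [[476.0, 169.0, 50.0], [550.0, 267.0, 132.0], [630.0, 367.0, 137.0]]
top bin 0.62 [264. 188.] 2096 [[568.0, -69.0, 1.0], [648.0, 1.0, 7.0], [704.0, 75.0, 96.0]]
top tray 0.57 [354. 217.] 3754 [[477.0, -401.0, 1.0], [548.0, -293.0, 7.0], [614.0, -166.0, 100.0]]
top airbox 0.56 [175. 208.] 3993 [[477.0, 169.0, 61.0], [552.0, 266.0, 132.0], [630.0, 364.0, 137.0]]
top flap 0.95 [173. 214.] 2960 [[483.0, 196.0, 129.0], [549.0, 279.0, 134.0], [614.0, 367.0, 138.0]]
top flap_tongue 0.73 [174. 211.] 3066 [[480.0, 196.0, 129.0], [549.0, 280.0, 133.0], [615.0, 368.0, 138.0]]
top flap_tongue 0.51 [423. 260.] 415 [[392.0, -528.0, 20.0], [418.0, -496.0, 73.0], [443.0, -477.0, 79.0]]
s
[... 314 characters left out ...]
 [358. 194.] 116 [[265.0, 234.0, 0.0], [288.0, 268.0, 16.0], [316.0, 284.0, 30.0]]
scene lamp 0.54 [376. 209.] 2166 [[485.0, 195.0, 129.0], [560.0, 279.0, 132.0], [623.0, 370.0, 135.0]]
scene bin 0.93 [282. 243.] 2971 [[548.0, -60.0, 2.0], [592.0, 18.0, 46.0], [708.0, 79.0, 93.0]]
scene tray 0.94 [179. 227.] 4757 [[462.0, -397.0, 7.0], [592.0, -287.0, 55.0], [624.0, -171.0, 97.0]]
scene airbox 0.69 [379. 226.] 5133 [[501.0, 172.0, 32.0], [608.0, 277.0, 113.0], [651.0, 378.0, 134.0]]
scene flap 0.72 [377. 208.] 2149 [[485.0, 195.0, 129.0], [559.0, 279.0, 132.0], [622.0, 371.0, 135.0]]
scene flap_tongue 0.89 [377. 211.] 2192 [[481.0, 196.0, 128.0], [558.0, 280.0, 132.0], [622.0, 371.0, 135.0]]
```

The lamp candidates in the top picture are yellow on the green bin's near wall (273,210), small yellow lying on the bench (319,169), pink (162,150) and orange (180,294). The yellow one on the bin fits: it isn't orange or pink, and it's the larger of the two yellow lamps. I'll confirm it in a crop and fit the box poses.

Run:
```python
from h import *
z=np.load('first.npz')
m2=viewer.camera_model('top'); m=viewer.camera_model('scene')
A=z['a'];B=z['b']
hb=cv2.cvtColor(B,cv2.COLOR_RGB2HSV); hs=cv2.cvtColor(A,cv2.COLOR_RGB2HSV)
full=np.ones((420,560),bool)
def world(img,d,m):
    P=np.zeros((420,560,3)); v,u=np.nonzero(full&(d>0)); P[v,u]=pts(d,m,full); return P
W2=world(B,z['d2'],m2); W1=world(A,z['d'],m)
def sel(W,h,hr,box,zr):
    return (h[...,0]>=hr[0])&(h[...,0]<=hr[1])&(h[...,1]>90)&(W[...,0]>box[0])&(W[...,0]<box[1])&(W[...,1]>box[2])&(W[...,1]<box[3])&(W[...,2]>zr[0])&(W[...,2]<zr[1])
def rect(n,P):
    r=cv2.minAreaRect(P[:,:2].astype(np.float32)); print(n,len(P),np.round(r[0],1),np.round(r[1],1),round(r[2],1), 'z',np.percentile(P[:,2],[5,50,95]).round(1))
for nm,W,h in (('top',W2,hb),('scene',W1,hs)):
    rect(nm+' bin rim',W[sel(W,h,(45,85),(480,760,-130,130),(86,100))])
    rect(nm+' tray rim',W[sel(W,h,(100,125),(420,680,-450,-130),(92,106))])
    g=(W[...,0]>440)&(W[...,0]<680)&(W[...,1]>150)&(W[...,1]<400)&(W[...,2]>124)&(W[...,2]<145)&(h[...,1]<70)
    rect(nm+' flap',W[g])
    t=sel(W,h,(5,20),(400,560,200,340),(120,145)); 
    if t.sum()>5: rect(nm+' tongue',W[t])
    l=sel(W,h,(20,32),(480,620,-90,90),(60,180)); P=W[l]; print(nm,'lamp',len(P)); 
    for lo,hi in ((60,110),(110,130),(130,145),(145,175)):
        Q=P[(P[:,2]>lo)&(P[:,2]<hi)]
        for s,k in (('lever',Q[:,1]<8),('head',Q[:,1]>8)):
            if k.sum()>3: print(lo,hi,s,k.sum(),np.percentile(Q[k],[5,50,95],axis=0).round().tolist())
c1=cv2.resize(A[170:290,190:330],(420,360),interpolation=3); c2=cv2.resize(B[145:235,230:335],(420,360),interpolation=3)
save('crop.png',np.hstack([c1,c2]))
```

```text
top bin rim 183 [626.5   3.5] [148.2 148.3] 9.7 z [87.5 94.9 98.6]
top tray rim 259 [ 539.4 -283.6] [137.  240.1] 8.9 z [ 92.7  99.6 103.2]
top flap 2953 [556.3 281.6] [148.  198.5] 10.8 z [129.  133.2 137.3]
top tongue 172 [479.1 270.6] [56.8 32.2] 5.5 z [130.4 135.5 140. ]
top lamp 212
60 110 lever 7 [[556.0, -38.0, 74.0], [565.0, -25.0, 106.0], [566.0, -19.0, 109.0]]
110 130 lever 25 [[551.0, -40.0, 112.0], [569.0, -31.0, 121.0], [572.0, -19.0, 129.0]]
110 130 head 8 [[538.0, 17.0, 120.0], [540.0, 44.0, 124.0], [544.0, 51.0, 129.0]]
130 145 lever 19 [[546.0, -37.0, 133.0], [573.0, -30.0, 138.0], [576.0, -15.0, 142.0]]
130 145 head 46 [[539.0, 12.0, 135.0], [547.0, 35.0, 141.0], [559.0, 51.0, 145.0]]
145 175 lever 57 [[534.0, -42.0, 146.0], [576.0, -27.0, 161.0], [582.0, -15.0, 166.0]]
145 175 head 49 [[541.0, 19.0, 145.0], [550.0, 29.0, 148.0], [559.0, 41.0, 152.0]]
scene bin rim 377 [629.1   4. ] [156.4 149.3] 9.7 z [86.6 92.3 96. ]
scene tray rim 497 [ 542.4 -283.5] [148.5 240.3] 9.8 z [ 92.6  96.8 100.8]
scene flap 1999 [554.9 281.8] [149.5 195.5] 10.2 z [129.  131.6 134.7]
scene tongue 112 [483.5 270.1] [37.6 57.5] 84.1 z [130.4 133.7 136.4]
scene lamp 476
60 110 lever 114 [[562.0, -42.0, 68.0], [568.0, -28.0, 88.0], [573.0, -17.0, 108.0]]
60 110 head 8 [[546.0, 27.0, 94.0], [560.0, 36.0, 107.0], [563.0, 40.0, 110.0]]
110 130 lever 42 [[550.0, -43.0, 111.0], [573.0, -28.0, 120.0], [578.0, -16.0, 129.0]]
110 130 head 67 [[555.0, 14.0, 112.0], [561.0, 34.0, 122.0], [566.0, 51.0, 129.0]]
130 145 lever 32 [[539.0, -42.0, 131.0], [546.0, -33.0, 140.0], [583.0, -16.0, 144.0]]
130 145 head 87 [[544.0, 14.0, 131.0], [559.0, 31.0, 138.0], [564.0, 50.0, 145.0]]
145 175 lever 98 [[537.0, -42.0, 146.0], [543.0, -31.0, 156.0], [585.0, -16.0, 163.0]]
145 175 head 28 [[543.0, 23.0, 145.0], [553.0, 33.0, 147.0], [562.0, 41.0, 148.0]]
```

View pics/crop.png

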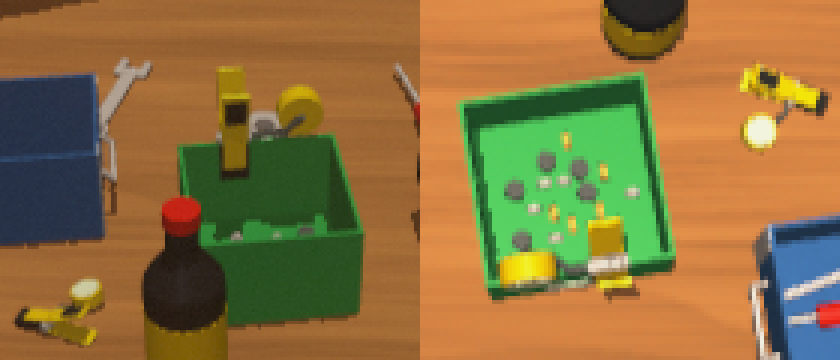

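Confirmed: the full-size yellow lamp with its levers up sits on the bin's near wall (top 273,210; scene 270,207). The small yellow one is lying on the bench. Moving above the lamp.

```bash
cat >> h.py <<'E'
from scipy.spatial.transform import Rotation as Ro
def rows(xyz,rpy):
    "shift and turn in tool axes from the present measured pose"
    s=ctrl.read_state(); R=Ro.from_euler('xyz',s['tool_rot'])
    d=R.inv().apply(np.array(xyz)-s['eef_pos']); r=(R.inv()*Ro.from_euler('xyz',rpy)).as_rotvec()
    print('t',round(s['clock'],2),'at',np.round(s['eef_pos'],1),np.round(s['tool_rot'],3),'F',np.round(s['force'],1),'w',round(s['width'],1),'grip',round(s['gripper_force'],1)); print('xyz',np.round(d,1),'ang',np.round(r,3))
E
python3 -c "
from h import *
rows([559,-29,250],[np.pi,0,1.74])"
python3 -m creep '[{"jaw":1,"xyz":[539,-498,0],"angular":[0,0,-1.52]},{"jaw":1,"xyz":[539,-498,0],"angular":[0,0,-1.52]},{"jaw":1,"xyz":[539,-498,0],"angular":[0,0,-1.52]},{"jaw":1,"xyz":[539,-498,0],"angular":[0,0,-1.52]},{"jaw":1,"xyz":[539,-498,0],"angular":[0,0,-1.52]},{"jaw":1,"xyz":[539,-498,0],"angular":[0,0,-1.52]},{"jaw":1,"xyz":[539,-498,0],"angular":[0,0,-1.52]},{"jaw":1,"xyz":[539,-498,0],"angular":[0,0,-1.52]},{"jaw":1,"xyz":[539,-498,0],"angular":[0,0,-1.52]},{"jaw":1,"xyz":[539,-498,0],"angular":[0,0,-1.52]},{"jaw":1,"xyz":[539,-498,0],"angular":[0,0,-1.52]},{"jaw":1,"xyz":[539,-498,0],"angular":[0,0,-1.52]}]'
```

```text
t 0.8 at [ 143.  -634.1  250.3] [ 3.142 -0.     0.222] F [ 0.2  0.6 -0.3] w 85.6 grip 0.0
xyz [ 5.389e+02 -4.987e+02  3.000e-01] ang [ 0.     0.    -1.518]
clock: 2.3
eef_pos: [560.7, -26.8, 250.6]
tool_rot: [3.14, -0.0, 1.744]
force: [0.4, -0.7, -0.4]
width: 85.5
gripper_force: 0.0
```

Run:
```python
from h import *
p,d,m=grab('wrist'); save('w1.png',p)
h=cv2.cvtColor(p,cv2.COLOR_RGB2HSV)
print(np.round(m['T'],2).tolist(),m['fx'])
for r in silhouettes('wrist','lamp')[:2]:
    P=pts(d,m,r['pixels']); print(r['score'],r['xy'],len(P))
    y=pts(d,m,r['pixels']&(h[...,0]>18)&(h[...,0]<34)&(h[...,1]>110))
    # lamp axes
    a=.168; e=np.c_[np.cos(a)*y[:,0]+np.sin(a)*y[:,1],-np.sin(a)*y[:,0]+np.cos(a)*y[:,1],y[:,2]]
    for k in ((100,130),(130,150),(150,170)):
        q=y[(y[:,2]>k[0])&(y[:,2]<k[1])]
        if len(q)>3: print(k,len(q),np.percentile(q,[3,50,97],axis=0).round(1).tolist())
    t=y[y[:,2]>153]; print('top rect',cv2.minAreaRect(t[:,:2].astype(np.float32)))
g=pts(d,m,(h[...,0]>45)&(h[...,0]<85)&(h[...,1]>90)); g=g[(g[:,2]>88)&(g[:,2]<101)]
print('rim',len(g),cv2.minAreaRect(g[:,:2].astype(np.float32)),np.median(g[:,2]))
n=g[g[:,0]<575]; print(np.polyfit(n[:,1],n[:,0],1),len(n))
```

```text
[[0.98, 0.17, 0.05, 551.68], [0.18, -0.95, -0.25, 43.12], [0.01, 0.25, -0.97, 375.66], [0.0, 0.0, 0.0, 1.0]] 359.49634616267406
0.89 [282.2, 193.6] 6211
(100, 130) 703 [[548.6, -34.7, 107.2], [561.6, -20.0, 119.9], [574.1, 30.0, 129.6]]
(130, 150) 2356 [[542.9, -32.6, 131.8], [553.1, 27.9, 145.1], [577.9, 57.6, 149.7]]
(150, 170) 1244 [[537.0, -37.2, 150.3], [557.2, -21.4, 162.5], [586.5, 33.5, 165.2]]
top rect ((561.7874755859375, -23.077709197998047), (50.77365493774414, 26.435869216918945), 10.189375877380371)
0.83 [375.9, 325.6] 1333
top rect ((607.6825561523438, -23.452312469482422), (0.07316478341817856, 0.8916173577308655), 35.49490737915039)
rim 4532 ((630.78955078125, 10.975082397460938), (149.63565063476562, 149.5648651123047), 10.029329299926758) 96.19507780717697
[-5.69506078e-02  5.65426754e+02] 379
```

View pics/w1.png

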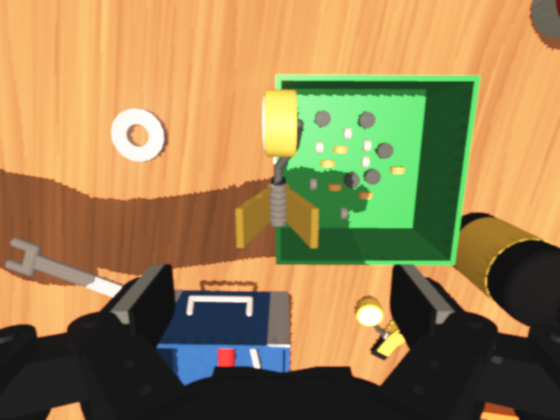

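The wrist view shows the levers at (255,230) and (300,225) and the head at (281,123), with the gripper aligned. Going down to squeeze.

```bash
python3 -m creep '[{"jaw":1,"xyz":[1,0,50],"angular":[0,0,0]},{"jaw":1,"xyz":[1,0,90],"angular":[0,0,0]},{"jaw":1,"xyz":[1,0,103],"angular":[0,0,0]},{"jaw":1,"xyz":[1,0,103],"angular":[0,0,0]}]'
python3 -m creep '[{"jaw":-0.6,"xyz":[0,0,0],"angular":[0,0,0]},{"jaw":-0.6,"xyz":[0,0,0],"angular":[0,0,0]},{"jaw":-0.6,"xyz":[0,0,0],"angular":[0,0,0]},{"jaw":-0.6,"xyz":[0,0,0],"angular":[0,0,0]},{"jaw":-0.6,"xyz":[0,0,0],"angular":[0,0,0]},{"jaw":-0.6,"xyz":[0,0,0],"angular":[0,0,0]},{"jaw":-0.6,"xyz":[0,0,0],"angular":[0,0,0]},{"jaw":-0.6,"xyz":[0,0,0],"angular":[0,0,0]}]'
```

```text
clock: 2.9
eef_pos: [559.0, -29.1, 147.3]
tool_rot: [-3.141, -0.0, 1.741]
force: [-0.4, 0.1, 1.2]
width: 85.3
gripper_force: 0.0
clock: 3.9
eef_pos: [558.5, -29.4, 150.1]
tool_rot: [-3.141, 0.002, 1.741]
force: [-6.9, -2.2, 18.8]
width: 17.7
gripper_force: 52.7
```

```bash
python3 -m creep '[{"jaw":-0.6,"xyz":[0,0,-15],"angular":[0,0,0]},{"jaw":-0.6,"xyz":[0,0,-40],"angular":[0,0,0]},{"jaw":-0.6,"xyz":[0,0,-90],"angular":[0,0,0]},{"jaw":-0.6,"xyz":[0,0,-100],"angular":[0,0,0]},{"jaw":-0.6,"xyz":[0,0,-100],"angular":[0,0,0]}]'
python3 - <<'E'
from h import *
for c in ('scene','wrist','top'):
    p,d,m=grab(c)
    if c=='scene': A=cv2.resize(p[110:290,190:330],(420,540),interpolation=3)
    if c=='wrist':
        B=p; h=cv2.cvtColor(p,cv2.COLOR_RGB2HSV)
        k=(h[...,0]>95)&(h[...,0]<125)&(h[...,1]>90)
        P=pts(d,m,k);P=P[P[:,2]>88]
        print('tray',len(P),P.min(0),P.max(0))
    r=silhouettes(c,'lamp')
    for q in r[:3]:
        P=pts(d,m,q['pixels']); print(c,round(q['score'],2),np.round(q['xy']),np.percentile(P,[5,50,95],axis=0).round().tolist())
save('held.png',np.hstack([A,cv2.resize(B[60:420],(380,540))]))
rows([470,-294,250],[np.pi,0,1.74])
E
```

```text
clock: 4.53
eef_pos: [559.5, -28.9, 248.2]
tool_rot: [3.14, 0.001, 1.742]
force: [-0.2, -0.2, -1.6]
width: 18.3
gripper_force: 51.8
scene 0.81 [214. 278.] [[682.0, -211.0, 1.0], [720.0, -168.0, 12.0], [735.0, -148.0, 30.0]]
scene 0.77 [273. 184.] [[549.0, -38.0, 162.0], [565.0, -13.0, 212.0], [577.0, 46.0, 243.0]]
scene 0.57 [423. 297.] [[720.0, 331.0, 7.0], [789.0, 377.0, 22.0], [821.0, 411.0, 47.0]]
tray 413 [ 454.12941383 -203.95946626   88.03115669] [592.64385356 -18.65521562 303.74124092]
wrist 0.59 [371. 302.] [[671.0, -150.0, 8.0], [679.0, -147.0, 15.0], [689.0, -144.0, 20.0]]
top 0.76 [320. 170.] [[677.0, -205.0, 4.0], [718.0, -166.0, 18.0], [736.0, -149.0, 33.0]]
top 0.71 [160. 149.] [[720.0, 323.0, 7.0], [780.0, 353.0, 26.0], [809.0, 405.0, 48.0]]
top 0.56 [256. 210.] [[531.0, 10.0, 211.0], [543.0, 29.0, 239.0], [559.0, 48.0, 246.0]]
t 4.83 at [558.5 -28.7 246.2] [-3.139e+00 -1.000e-03  1.742e+00] F [-0.1  0.5 -0.7] w 18.4 grip 51.8
xyz [-246.3 -132.4   -3.7] ang [-0.002 -0.001  0.002]
```

View pics/held.png

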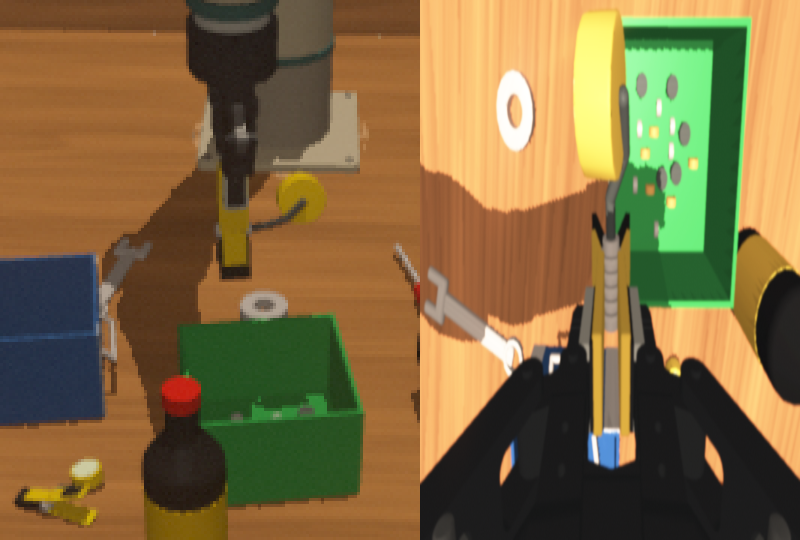

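The lamp hangs in the gripper with its jaws open below, clear of the bin (left part, 235,225). Carrying it above the tray's near rim.

```bash
python3 -m creep '[{"jaw":-0.6,"xyz":[-124,-65,0],"angular":[0,0,0]},{"jaw":-0.6,"xyz":[-124,-65,0],"angular":[0,0,0]},{"jaw":-0.6,"xyz":[-200,-105,0],"angular":[0,0,0]},{"jaw":-0.6,"xyz":[-247,-129,0],"angular":[0,0,0]},{"jaw":-0.6,"xyz":[-247,-129,0],"angular":[0,0,0]},{"jaw":-0.6,"xyz":[-247,-129,0],"angular":[0,0,0]},{"jaw":-0.6,"xyz":[-247,-129,0],"angular":[0,0,0]},{"jaw":-0.6,"xyz":[-247,-129,0],"angular":[0,0,0]}]'
python3 - <<'E'
from h import *
full=np.ones((420,560),bool)
for c in ('wrist','scene'):
    p,d,m=grab(c)
    h=cv2.cvtColor(p,cv2.COLOR_RGB2HSV)
    W=np.zeros((420,560,3)); W[d>0]=pts(d,m,full)
    k=(h[...,0]>95)&(h[...,0]<125)&(h[...,1]>90)&(abs(W[...,2]-99)<7)&(W[...,0]<640)&(W[...,1]<-130)&(W[...,1]>-450)
    P=W[k]; r=cv2.minAreaRect(P[:,:2].astype(np.float32)); print(c,k.sum(),r,np.percentile(P[:,2],[5,50,95]))
    n=P[abs((P[:,0]-473)*.987+(P[:,1]+294)*.16)<15]; print('near',len(n),n.min(0) if len(n) else 0,n.max(0) if len(n) else 0, np.polyfit(n[:,1]+294,n[:,0],1))
    save('tray_%s.png'%c,p)
rows([473,-294,160],[np.pi,0,1.735])
E
```

```text
clock: 5.82
eef_pos: [474.8, -292.3, 247.3]
tool_rot: [3.141, -0.001, 1.745]
force: [-0.5, 0.0, -0.4]
width: 18.2
gripper_force: 51.8
wrist 4458 ((539.5820922851562, -284.4654541015625), (139.009033203125, 238.15293884277344), 8.878077507019043) [ 93.1165135  100.12505028 101.71323744]
near 542 [ 452.84922674 -411.59003563   92.08042223] [ 504.64432633 -175.60371445  102.73024554] [-1.50252666e-01  4.75973074e+02]
scene 507 ((539.91015625, -283.08966064453125), (150.58444213867188, 239.60108947753906), 9.003706932067871) [ 92.4092245   96.90185971 100.65100886]
near 189 [ 454.06249207 -408.50735236   92.04152687] [ 503.41415922 -178.57018101  101.36667182] [-1.55727620e-01  4.75265935e+02]
t 5.92 at [ 474.6 -292.7  247.4] [ 3.141 -0.     1.744] F [-0.1  0.6 -1.6] w 18.3 grip 51.8
xyz [-1.  -1.8 87.4] ang [ 0.    -0.     0.009]
```

View pics/tray_wrist.png

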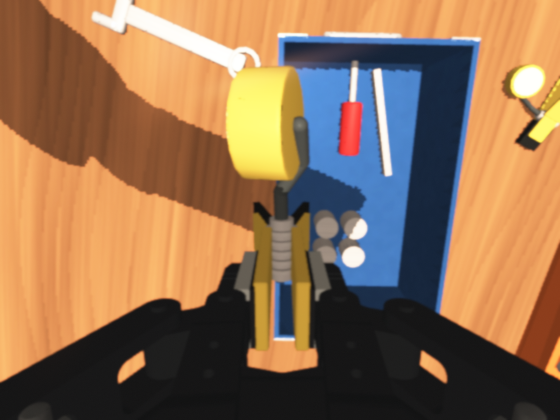

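The wrist view shows the lamp over the tray's near wall (wall line at col 280, rows 40–335), with the clip roughly mid-rim. Lowering.

```bash
python3 -m creep '[{"jaw":-0.6,"xyz":[-2,-2,40],"angular":[0,0,0.01]},{"jaw":-0.6,"xyz":[-2,-2,70],"angular":[0,0,0.01]},{"jaw":-0.6,"xyz":[-2,-2,88],"angular":[0,0,0.01]},{"jaw":-0.6,"xyz":[-2,-2,92],"angular":[0,0,0.01]},{"jaw":-0.6,"xyz":[-2,-2,92],"angular":[0,0,0.01]},{"jaw":-0.6,"xyz":[-2,-2,92],"angular":[0,0,0.01]}]'
```

```text
clock: 6.68
eef_pos: [473.0, -296.3, 155.9]
tool_rot: [3.141, 0.001, 1.732]
force: [-0.1, 0.4, -0.7]
width: 18.1
gripper_force: 51.8
```

```bash
python3 -m creep '[{"jaw":-0.6,"xyz":[0,0,2],"angular":[0,0,0]},{"jaw":-0.6,"xyz":[0,0,3],"angular":[0,0,0]},{"jaw":-0.6,"xyz":[0,0,3],"angular":[0,0,0]}]'
```

```text
clock: 7.05
eef_pos: [473.2, -296.4, 155.2]
tool_rot: [3.14, 0.002, 1.732]
force: [-3.3, 1.3, 19.2]
width: 18.4
gripper_force: 54.0
```

Contact, seated on the rim. Releasing and rising, then checking.

```bash
python3 -m creep '[{"jaw":-0.2,"xyz":[0,0,-1],"angular":[0,0,0]},{"jaw":0.3,"xyz":[0,0,-1],"angular":[0,0,0]},{"jaw":1,"xyz":[0,0,-1],"angular":[0,0,0]},{"jaw":1,"xyz":[0,0,-1],"angular":[0,0,0]},{"jaw":1,"xyz":[0,0,-1],"angular":[0,0,0]},{"jaw":1,"xyz":[0,0,-1],"angular":[0,0,0]},{"jaw":1,"xyz":[0,0,-30],"angular":[0,0,0]},{"jaw":1,"xyz":[0,0,-80],"angular":[0,0,0]},{"jaw":1,"xyz":[0,0,-140],"angular":[0,0,0]},{"jaw":1,"xyz":[0,0,-140],"angular":[0,0,0]},{"jaw":1,"xyz":[0,0,-140],"angular":[0,0,0]}]'
python3 - <<'E'
from h import *
full=np.ones((420,560),bool); out=[]
for c in ('wrist','scene'):
    p,d,m=grab(c)
    h=cv2.cvtColor(p,cv2.COLOR_RGB2HSV)
    W=np.zeros((420,560,3)); W[d>0]=pts(d,m,full)
    k=(h[...,0]>18)&(h[...,0]<34)&(h[...,1]>110)&(W[...,0]>400)&(W[...,0]<540)&(W[...,1]<-150)&(W[...,1]>-380)&(W[...,2]>50)&(W[...,2]<190)
    P=W[k]; L=P[(P[:,1]<-270)]; H=P[P[:,1]>-262]
    for n,Q in (('lever',L),('head',H)): print(c,n,len(Q),np.percentile(Q,[3,50,97],axis=0).round().tolist())
    t=L[L[:,2]>155]; 
    if len(t)>5: print('top',cv2.minAreaRect(t[:,:2].astype(np.float32)))
    out.append(p[100:300,100:380] if c=='scene' else p)
save('clip.png',np.hstack([cv2.resize(out[0],(400,300)),cv2.resize(out[1],(400,300),interpolation=3)]))
rows([478,270,260],[np.pi,0,.18])
E
```

```text
clock: 8.43
eef_pos: [471.9, -296.4, 292.1]
tool_rot: [-3.141, 0.0, 1.732]
force: [-0.1, 0.2, -0.3]
width: 85.2
gripper_force: 0.0
wrist lever 2008 [[448.0, -310.0, 119.0], [478.0, -296.0, 157.0], [496.0, -283.0, 175.0]]
wrist head 1198 [[454.0, -256.0, 138.0], [465.0, -240.0, 154.0], [476.0, -216.0, 158.0]]
top ((471.79583740234375, -297.410400390625), (50.777137756347656, 26.005849838256836), 8.430985450744629)
scene lever 256 [[451.0, -309.0, 81.0], [482.0, -296.0, 135.0], [499.0, -282.0, 174.0]]
scene head 179 [[459.0, -252.0, 120.0], [475.0, -233.0, 143.0], [482.0, -214.0, 158.0]]
top ((475.073486328125, -296.0961608886719), (52.51029586791992, 24.83380889892578), 10.594595909118652)
t 8.53 at [ 471.4 -296.1  290.9] [-3.139e+00 -2.000e-03  1.732e+00] F [-0.3 -0.3 -0.5] w 85.5 grip 0.0
xyz [557.7  97.3  31.6] ang [-0.003  0.     1.552]
```

View pics/clip.png

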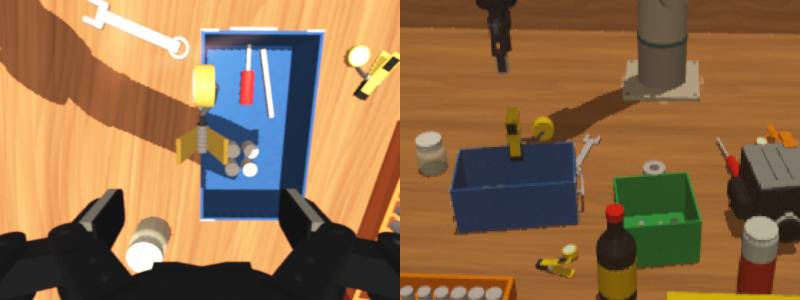

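The lamp is clipped mid-rim, with levers at (200,145) and head at (203,85) in the left part, facing the robot. Depth suggests it sits about 4 mm too high, probably lifted as the pads swung back on opening. I'll re-squeeze it and let go while lowering slightly.

```bash
python3 -m creep '[{"jaw":1,"xyz":[0,0,60],"angular":[0,0,0]},{"jaw":1,"xyz":[0,0,110],"angular":[0,0,0]},{"jaw":1,"xyz":[0,0,138],"angular":[0,0,0]},{"jaw":1,"xyz":[0,0,138],"angular":[0,0,0]},{"jaw":-0.6,"xyz":[0,0,138],"angular":[0,0,0]},{"jaw":-0.6,"xyz":[0,0,138],"angular":[0,0,0]},{"jaw":-0.6,"xyz":[0,0,138],"angular":[0,0,0]},{"jaw":-0.6,"xyz":[0,0,138],"angular":[0,0,0]},{"jaw":-0.6,"xyz":[0,0,138],"angular":[0,0,0]},{"jaw":-0.6,"xyz":[0,0,138],"angular":[0,0,0]},{"jaw":-0.6,"xyz":[0,0,138],"angular":[0,0,0]}]'
```

```text
clock: 9.9
eef_pos: [472.8, -297.5, 156.5]
tool_rot: [3.14, 0.003, 1.731]
force: [-3.3, -0.4, 10.8]
width: 18.1
gripper_force: 51.7
```

```bash
python3 -m creep '[{"jaw":-0.6,"xyz":[0,0,2],"angular":[0,0,0]},{"jaw":-0.45,"xyz":[0,0,3],"angular":[0,0,0]},{"jaw":-0.3,"xyz":[0,0,4],"angular":[0,0,0]},{"jaw":-0.15,"xyz":[0,0,5],"angular":[0,0,0]},{"jaw":0,"xyz":[0,0,6],"angular":[0,0,0]},{"jaw":0.15,"xyz":[0,0,7],"angular":[0,0,0]},{"jaw":0.4,"xyz":[0,0,7],"angular":[0,0,0]},{"jaw":1,"xyz":[0,0,7],"angular":[0,0,0]},{"jaw":1,"xyz":[0,0,7],"angular":[0,0,0]},{"jaw":1,"xyz":[0,0,7],"angular":[0,0,0]}]'
python3 -m creep '[{"jaw":1,"xyz":[0,0,-40],"angular":[0,0,0]},{"jaw":1,"xyz":[0,0,-90],"angular":[0,0,0]},{"jaw":1,"xyz":[0,0,-140],"angular":[0,0,0]},{"jaw":1,"xyz":[0,0,-140],"angular":[0,0,0]},{"jaw":1,"xyz":[0,0,-140],"angular":[0,0,0]}]'
python3 - <<'E'
from h import *
full=np.ones((420,560),bool)
for c in ('wrist','scene'):
    p,d,m=grab(c)
    h=cv2.cvtColor(p,cv2.COLOR_RGB2HSV)
    W=np.zeros((420,560,3)); W[d>0]=pts(d,m,full)
    k=(h[...,0]>18)&(h[...,0]<34)&(h[...,1]>110)&(W[...,0]>400)&(W[...,0]<540)&(W[...,1]<-150)&(W[...,1]>-380)&(W[...,2]>50)&(W[...,2]<190)
    P=W[k]; L=P[(P[:,1]<-270)]; H=P[P[:,1]>-262]
    for n,Q in (('lever',L),('head',H)): print(c,n,len(Q),np.percentile(Q,[3,50,97],axis=0).round().tolist())
    t=L[L[:,2]>155]; 
    if len(t)>5: print('top',cv2.minAreaRect(t[:,:2].astype(np.float32)))
rows([478,270,260],[np.pi,0,.18])
E
```

```text
clock: 11.15
eef_pos: [472.3, -296.4, 147.3]
tool_rot: [-3.141, -0.0, 1.732]
force: [0.4, -0.3, -0.3]
width: 85.4
gripper_force: 0.0
clock: 11.78
eef_pos: [471.8, -296.3, 286.9]
tool_rot: [-3.141, -0.0, 1.732]
force: [-0.3, 0.9, 0.6]
width: 85.2
gripper_force: 0.0
wrist lever 1996 [[448.0, -310.0, 114.0], [478.0, -296.0, 152.0], [496.0, -283.0, 169.0]]
wrist head 1172 [[454.0, -256.0, 133.0], [465.0, -241.0, 148.0], [476.0, -217.0, 152.0]]
top ((472.0573425292969, -296.9309997558594), (50.277313232421875, 25.55365562438965), 8.587020874023438)
scene lever 248 [[452.0, -309.0, 78.0], [483.0, -295.0, 129.0], [499.0, -282.0, 168.0]]
scene head 175 [[460.0, -253.0, 114.0], [475.0, -232.0, 138.0], [482.0, -214.0, 153.0]]
top ((475.33428955078125, -295.270263671875), (55.0452766418457, 25.554136276245117), 10.052681922912598)
t 11.88 at [ 471.4 -296.1  285.9] [-3.139e+00 -2.000e-03  1.732e+00] F [ 0.4 -0.3 -0.1] w 85.2 grip 0.0
xyz [557.7  97.3  26.7] ang [-0.003  0.     1.552]
```

The lamp is now fully seated: lever tops at about 168 mm, rim at 100. Going above the flap's tongue.

```bash
python3 -m creep '[{"jaw":1,"xyz":[555,91,10],"angular":[0,0,-1.59]},{"jaw":1,"xyz":[555,91,10],"angular":[0,0,-1.59]},{"jaw":1,"xyz":[555,91,10],"angular":[0,0,-1.59]},{"jaw":1,"xyz":[555,91,10],"angular":[0,0,-1.59]},{"jaw":1,"xyz":[555,91,10],"angular":[0,0,-1.59]},{"jaw":1,"xyz":[555,91,10],"angular":[0,0,-1.59]},{"jaw":1,"xyz":[555,91,10],"angular":[0,0,-1.59]},{"jaw":1,"xyz":[555,91,10],"angular":[0,0,-1.59]},{"jaw":1,"xyz":[555,91,10],"angular":[0,0,-1.59]},{"jaw":1,"xyz":[555,91,10],"angular":[0,0,-1.59]},{"jaw":1,"xyz":[555,91,10],"angular":[0,0,-1.59]},{"jaw":1,"xyz":[555,91,10],"angular":[0,0,-1.59]}]'
python3 - <<'E'
from h import *
full=np.ones((420,560),bool)
p,d,m=grab('wrist'); h=cv2.cvtColor(p,cv2.COLOR_RGB2HSV)
W=np.zeros((420,560,3)); W[d>0]=pts(d,m,full)
k=(h[...,0]>4)&(h[...,0]<22)&(h[...,1]>120)&(W[...,0]>420)&(W[...,0]<540)&(W[...,1]<330)&(W[...,1]>200)&(abs(W[...,2]-132)<15)
P=W[k]; print('tongue',len(P),np.percentile(P,[2,50,98],axis=0).round(1).tolist(),cv2.minAreaRect(P[:,:2].astype(np.float32)))
k=(h[...,1]<70)&(W[...,0]>420)&(W[...,0]<720)&(W[...,1]<420)&(W[...,1]>140)&(abs(W[...,2]-132)<8)
P=W[k]; print('flap',len(P),cv2.minAreaRect(P[:,:2].astype(np.float32)),np.median(P[:,2]))
save('tongue.png',p)
s=ctrl.read_state(); print(s['qpos'].round(2) if hasattr(s['qpos'],'round') else s['qpos'])
rows([470,266,140],[np.pi,0,.183+np.pi])
E
```

```text
clock: 13.38
eef_pos: [473.6, 263.9, 276.6]
tool_rot: [-3.14, -0.001, -2.964]
force: [-0.2, 0.9, 0.5]
width: 85.1
gripper_force: 0.0
tongue 2314 [[452.0, 253.7, 132.9], [481.3, 267.2, 136.0], [504.7, 285.1, 137.6]] ((478.6031188964844, 268.3287658691406), (55.55722427368164, 30.705270767211914), 10.279006958007812)
flap 33994 ((553.4877319335938, 281.0524597167969), (143.99473571777344, 199.62709045410156), 10.52777099609375) 133.53637241070177
[ 0.01  0.57 -0.88  1.77  0.5   1.05  0.69]
t 13.43 at [473.7 264.  276.9] [-3.140e+00 -1.000e-03 -2.964e+00] F [ 0.3 -1.2  1. ] w 85.4 grip 0.0
xyz [  3.2   2.8 136.9] ang [-0.001 -0.001 -0.006]
```

View pics/tongue.png

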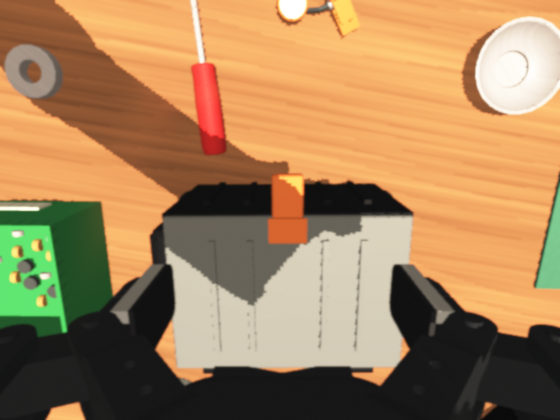

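The wrist view shows the orange tongue at about (288,197), with its base at (288,231), aligned with the gripper. Going down to pinch it.

```bash
python3 -m creep '[{"jaw":1,"xyz":[13,2,50],"angular":[0,0,0]},{"jaw":1,"xyz":[13,2,105],"angular":[0,0,0]},{"jaw":1,"xyz":[13,2,135],"angular":[0,0,0]},{"jaw":1,"xyz":[13,2,144],"angular":[0,0,0]},{"jaw":-0.6,"xyz":[13,2,144],"angular":[0,0,0]},{"jaw":-0.6,"xyz":[13,2,144],"angular":[0,0,0]},{"jaw":-0.6,"xyz":[13,2,144],"angular":[0,0,0]},{"jaw":-0.6,"xyz":[13,2,144],"angular":[0,0,0]},{"jaw":-0.6,"xyz":[13,2,144],"angular":[0,0,0]},{"jaw":-0.6,"xyz":[13,2,144],"angular":[0,0,0]},{"jaw":-0.6,"xyz":[13,2,144],"angular":[0,0,0]}]'
python3 - <<'E'
import numpy as np
for t in np.r_[.15:1.85:.15]: print(round(t,2),np.round([165*np.cos(t)-7.5*np.sin(t)-165,-(165*np.sin(t)+7.5*np.cos(t)-7.5)]),round(min(.4,t*.3),2))
E
```

```text
clock: 14.8
eef_pos: [460.8, 265.4, 134.5]
tool_rot: [-3.141, 0.002, -2.961]
force: [-0.3, -2.3, 5.7]
width: 22.6
gripper_force: 58.9
0.15 [ -3. -25.] 0.04
0.3 [-10. -48.] 0.09
0.45 [-20. -71.] 0.13
0.6 [-33. -92.] 0.18
0.75 [ -49. -110.] 0.22
0.9 [ -68. -126.] 0.27
1.05 [ -89. -139.] 0.31
1.2 [-112. -149.] 0.36
1.35 [-136. -155.] 0.4
1.5 [-161. -158.] 0.4
1.65 [-186. -156.] 0.4
1.8 [-210. -151.] 0.4
```

```bash
python3 -m creep '[{"jaw":-0.6,"xyz":[-3,0,-25],"angular":[0,0.04,0]},{"jaw":-0.6,"xyz":[-10,0,-48],"angular":[0,0.09,0]},{"jaw":-0.6,"xyz":[-20,0,-71],"angular":[0,0.13,0]},{"jaw":-0.6,"xyz":[-33,0,-92],"angular":[0,0.18,0]},{"jaw":-0.6,"xyz":[-49,0,-110],"angular":[0,0.22,0]},{"jaw":-0.6,"xyz":[-49,0,-110],"angular":[0,0.22,0]}]'
```

```text
clock: 15.55
eef_pos: [509.6, 274.4, 243.4]
tool_rot: [3.141, -0.218, -2.963]
force: [0.7, -0.2, -2.7]
width: 22.2
gripper_force: 60.0
```

```bash
python3 -m creep '[{"jaw":-0.6,"xyz":[-15,0,-20],"angular":[0,0.05,0]},{"jaw":-0.6,"xyz":[-33,0,-37],"angular":[0,0.09,0]},{"jaw":-0.6,"xyz":[-53,0,-52],"angular":[0,0.14,0]},{"jaw":-0.6,"xyz":[-75,0,-63],"angular":[0,0.18,0]},{"jaw":-0.6,"xyz":[-99,0,-71],"angular":[0,0.18,0]},{"jaw":-0.6,"xyz":[-124,0,-75],"angular":[0,0.18,0]},{"jaw":-0.6,"xyz":[-148,0,-75],"angular":[0,0.18,0]},{"jaw":-0.6,"xyz":[-148,0,-75],"angular":[0,0.18,0]},{"jaw":-0.6,"xyz":[-148,0,-75],"angular":[0,0.18,0]}]'
```

```text
clock: 16.68
eef_pos: [665.5, 303.4, 283.1]
tool_rot: [-3.14, -0.401, -2.961]
force: [-2.7, -0.4, -5.3]
width: 22.8
gripper_force: 58.9
```

```bash
python3 -m creep '[{"jaw":0,"xyz":[0,0,0],"angular":[0,0,0]},{"jaw":1,"xyz":[0,0,0],"angular":[0,0,0]},{"jaw":1,"xyz":[0,0,0],"angular":[0,0,0]},{"jaw":1,"xyz":[0,0,0],"angular":[0,0,0]},{"jaw":1,"xyz":[0,0,-30],"angular":[0,0,0]},{"jaw":1,"xyz":[0,0,-60],"angular":[0,0,0]},{"jaw":1,"xyz":[0,0,-60],"angular":[0,0,0]}]'
python3 - <<'E'
from h import *
full=np.ones((420,560),bool)
for c in ('top','scene'):
    p,d,m=grab(c); h=cv2.cvtColor(p,cv2.COLOR_RGB2HSV)
    W=np.zeros((420,560,3)); W[d>0]=pts(d,m,full)
    k=(h[...,0]>4)&(h[...,0]<22)&(h[...,1]>120)&(W[...,0]>480)&(W[...,0]<610)&(W[...,1]<380)&(W[...,1]>190)&(W[...,2]>20)&(W[...,2]<125)
    P=W[k]; print(c,len(P)); 
    if len(P)>5: print(np.percentile(P,[2,50,98],axis=0).round(1).tolist(),cv2.minAreaRect(P[:,:2].astype(np.float32)))
    for n in ('flap_tongue','filter_tab'):
      for r in silhouettes(c,n)[:1]:
        Q=pts(d,m,r['pixels']); print(c,n,r['score'],np.percentile(Q,[5,50,95],axis=0).round(0).tolist())
rows([553.5,281,320],[np.pi,0,1.753])
E
```

```text
clock: 17.55
eef_pos: [676.9, 302.8, 331.4]
tool_rot: [3.137, -0.383, -2.961]
force: [0.6, 0.1, -0.7]
width: 85.2
gripper_force: 0.0
top 76
[[547.8, 231.4, 54.5], [559.3, 244.6, 83.2], [569.4, 261.9, 87.8]] ((558.5442504882812, 247.67076110839844), (21.638214111328125, 32.135162353515625), 4.155457496643066)
top flap_tongue 0.63 [[634.0, 207.0, 138.0], [657.0, 241.0, 199.0], [678.0, 275.0, 256.0]]
top filter_tab 0.57 [[546.0, 229.0, 18.0], [557.0, 244.0, 82.0], [570.0, 260.0, 87.0]]
scene 123
[[492.4, 190.9, 58.8], [500.4, 219.4, 104.2], [609.0, 378.1, 124.9]] ((547.7296142578125, 285.30999755859375), (193.58596801757812, 116.33980560302734), 87.11268615722656)
scene flap_tongue 0.7 [[626.0, 213.0, 135.0], [655.0, 299.0, 201.0], [682.0, 385.0, 256.0]]
scene filter_tab 0.69 [[452.0, -308.0, 65.0], [478.0, -287.0, 131.0], [497.0, -220.0, 164.0]]
t 17.85 at [676.1 303.2 330.1] [ 3.135 -0.387 -2.96 ] F [-0.3 -0.6 -0.5] w 85.5 grip 0.0
xyz [111.6  -0.   56.3] ang [-0.298 -0.308  1.548]
```

The flap lies open: its free edge is at z≈256, leaning back past the hinge. Going above the filter.

```bash
python3 -m creep '[{"jaw":1,"xyz":[56,0,20],"angular":[-0.05,-0.05,0.25]},{"jaw":1,"xyz":[112,0,56],"angular":[-0.3,-0.31,1.55]},{"jaw":1,"xyz":[112,0,56],"angular":[-0.3,-0.31,1.55]},{"jaw":1,"xyz":[112,0,56],"angular":[-0.3,-0.31,1.55]},{"jaw":1,"xyz":[112,0,56],"angular":[-0.3,-0.31,1.55]},{"jaw":1,"xyz":[112,0,56],"angular":[-0.3,-0.31,1.55]},{"jaw":1,"xyz":[112,0,56],"angular":[-0.3,-0.31,1.55]},{"jaw":1,"xyz":[112,0,56],"angular":[-0.3,-0.31,1.55]},{"jaw":1,"xyz":[112,0,56],"angular":[-0.3,-0.31,1.55]},{"jaw":1,"xyz":[112,0,56],"angular":[-0.3,-0.31,1.55]},{"jaw":1,"xyz":[112,0,56],"angular":[-0.3,-0.31,1.55]},{"jaw":1,"xyz":[112,0,56],"angular":[-0.3,-0.31,1.55]}]'
python3 - <<'E'
from h import *
full=np.ones((420,560),bool)
p,d,m=grab('wrist'); h=cv2.cvtColor(p,cv2.COLOR_RGB2HSV); save('filt.png',p)
W=np.zeros((420,560,3)); W[d>0]=pts(d,m,full)
k=(h[...,0]>2)&(h[...,0]<22)&(h[...,1]>120)&(W[...,0]>490)&(W[...,0]<615)&(W[...,1]<380)&(W[...,1]>190)&(W[...,2]>20)&(W[...,2]<125)
for lo,hi in ((70,95),(95,122)):
    P=W[k&(W[...,2]>lo)&(W[...,2]<hi)]
    if len(P)>5: print(lo,len(P),np.percentile(P,[2,50,98],axis=0).round(1).tolist(),cv2.minAreaRect(P[:,:2].astype(np.float32)))
for r in silhouettes('wrist','filter_tab')[:2]:
    Q=pts(d,m,r['pixels']); print(r['score'],r['xy'],np.percentile(Q,[5,50,95],axis=0).round(0).tolist())
rows([553.5,281,200],[np.pi,0,1.753])
E
```

```text
clock: 19.35
eef_pos: [554.2, 280.3, 321.1]
tool_rot: [3.137, 0.002, 1.751]
force: [-0.1, 0.1, -0.1]
width: 85.3
gripper_force: 0.0
70 1064 [[498.0, 229.7, 71.5], [554.9, 257.3, 83.7], [569.4, 376.6, 90.7]] ((536.9268798828125, 299.16046142578125), (67.7292251586914, 149.6259002685547), 10.51343059539795)
95 582 [[494.6, 265.8, 98.1], [549.2, 287.0, 109.4], [558.3, 378.2, 117.5]] ((534.6677856445312, 318.0338439941406), (70.00408172607422, 111.81440734863281), 10.436680793762207)
0.86 [273.3, 172.2] [[537.0, 238.0, 72.0], [551.0, 287.0, 84.0], [565.0, 328.0, 110.0]]
t 19.45 at [554.3 280.1 321.2] [3.137e+00 2.000e-03 1.750e+00] F [ 0.8 -0.1 -0.2] w 85.4 grip 0.0
xyz [  1.3  -1.2 121.2] ang [ 0.005  0.002 -0.003]
```

View pics/filt.png

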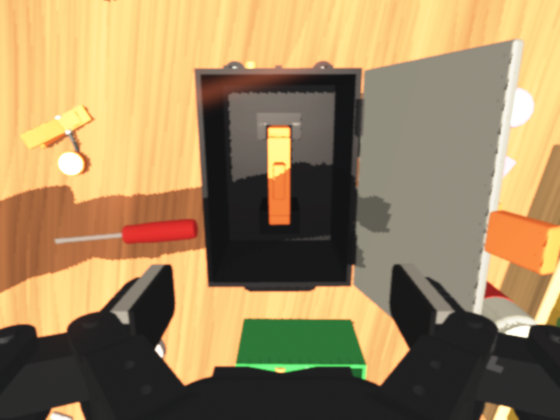

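The wrist view shows the flap open on the right and the filter in its guides at cols 267–291, rows 127–225, with the tab at about (279,178). Fitting the tab.

Run:
```python
from h import *
full=np.ones((420,560),bool)
p,d,m=grab('wrist'); h=cv2.cvtColor(p,cv2.COLOR_RGB2HSV)
W=np.zeros((420,560,3)); W[d>0]=pts(d,m,full)
roi=np.zeros((420,560),bool); roi[115:235,258:300]=1
k=roi&(h[...,0]>2)&(h[...,0]<24)&(h[...,1]>120)
for lo,hi in ((70,95),(104,122)):
    P=W[k&(W[...,2]>lo)&(W[...,2]<hi)]
    print(lo,len(P),np.median(P,0).round(1),cv2.minAreaRect(P[:,:2].astype(np.float32)))
```

```text
70 902 [556.1 253.5  83.6] ((552.9857177734375, 279.1804504394531), (24.9665584564209, 104.79186248779297), 10.212203025817871)
104 351 [552.1 278.2 109.5] ((551.2239990234375, 281.4809265136719), (11.554471015930176, 33.854827880859375), 10.156604766845703)
```

```bash
python3 -m creep '[{"jaw":0.1,"xyz":[1.4,-2.6,60],"angular":[0.004,0.002,0]},{"jaw":0.1,"xyz":[1.4,-2.6,120],"angular":[0.004,0.002,0]},{"jaw":0.1,"xyz":[1.4,-2.6,165],"angular":[0.004,0.002,0]},{"jaw":0.1,"xyz":[1.4,-2.6,195],"angular":[0.004,0.002,0]},{"jaw":0.1,"xyz":[1.4,-2.6,210],"angular":[0.004,0.002,0]},{"jaw":0.1,"xyz":[1.4,-2.6,216],"angular":[0.004,0.002,0]},{"jaw":0.1,"xyz":[1.4,-2.6,216],"angular":[0.004,0.002,0]}]'
python3 -m creep '[{"jaw":-0.4,"xyz":[0,0,0],"angular":[0,0,0]},{"jaw":-1,"xyz":[0,0,-1],"angular":[0,0,0]},{"jaw":-1,"xyz":[0,0,-1],"angular":[0,0,0]},{"jaw":-1,"xyz":[0,0,-1],"angular":[0,0,0]},{"jaw":-1,"xyz":[0,0,-1],"angular":[0,0,0]},{"jaw":-1,"xyz":[0,0,-1],"angular":[0,0,0]}]'
```

```text
clock: 20.38
eef_pos: [553.0, 281.3, 106.1]
tool_rot: [3.139, -0.0, 1.75]
force: [-0.0, 0.2, -0.0]
width: 47.0
gripper_force: 0.0
clock: 21.12
eef_pos: [552.9, 281.4, 107.4]
tool_rot: [3.139, -0.0, 1.75]
force: [-0.7, -1.0, 6.3]
width: 10.7
gripper_force: 60.9
```

```bash
python3 -m creep '[{"jaw":-1,"xyz":[0,0,-12],"angular":[0,0,0]},{"jaw":-1,"xyz":[0,0,-28],"angular":[0,0,0]},{"jaw":-1,"xyz":[0,0,-44],"angular":[0,0,0]},{"jaw":-1,"xyz":[0,0,-60],"angular":[0,0,0]},{"jaw":-1,"xyz":[0,0,-76],"angular":[0,0,0]},{"jaw":-1,"xyz":[0,0,-100],"angular":[0,0,0]},{"jaw":-1,"xyz":[0,0,-140],"angular":[0,0,0]},{"jaw":-1,"xyz":[0,0,-180],"angular":[0,0,0]},{"jaw":-1,"xyz":[0,0,-205],"angular":[0,0,0]},{"jaw":-1,"xyz":[0,0,-205],"angular":[0,0,0]}]'
python3 - <<'E'
from h import *
p,d,m=grab('wrist')
full=np.ones((420,560),bool); h=cv2.cvtColor(p,cv2.COLOR_RGB2HSV)
W=np.zeros((420,560,3)); W[d>0]=pts(d,m,full)
k=(h[...,0]>2)&(h[...,0]<24)&(h[...,1]>120)&(abs(W[...,0]-553)<40)&(abs(W[...,1]-281)<80)
P=W[k&(W[...,2]>270)&(W[...,2]<300)]; print(len(P),cv2.minAreaRect(P[:,:2].astype(np.float32)) if len(P)>5 else 0,np.median(P,0))
rows([355,-252,300],[np.pi,0,1.73])
E
```

```text
clock: 22.38
eef_pos: [553.2, 281.4, 314.0]
tool_rot: [3.136, -0.001, 1.75]
force: [0.2, -0.6, -1.8]
width: 10.7
gripper_force: 59.9
3480 ((551.706298828125, 281.4863586425781), (22.146032333374023, 100.20975494384766), 10.196779251098633) [551.81976009 298.39678658 288.22679119]
t 22.43 at [552.2 281.2 312. ] [ 3.139 -0.     1.75 ] F [-0.1 -0.3 -1.6] w 10.7 grip 59.9
xyz [-489.6 -288.9   11.3] ang [ 0.002 -0.     0.02 ]
```

The filter is out and held upright, with its frame top about 24 mm below the TCP. Carrying it over to the lamp.

```bash
python3 -m creep '[{"jaw":-1,"xyz":[-25,-15,0],"angular":[0,0,0]},{"jaw":-1,"xyz":[-66,-39,0],"angular":[0,0,0]},{"jaw":-1,"xyz":[-113,-67,0],"angular":[0,0,0]},{"jaw":-1,"xyz":[-160,-95,0],"angular":[0,0,0]},{"jaw":-1,"xyz":[-207,-122,0],"angular":[0,0,0.01]},{"jaw":-1,"xyz":[-254,-150,0],"angular":[0,0,0.01]},{"jaw":-1,"xyz":[-301,-178,0],"angular":[0,0,0.02]},{"jaw":-1,"xyz":[-348,-206,0],"angular":[0,0,0.02]},{"jaw":-1,"xyz":[-395,-234,0],"angular":[0,0,0.02]},{"jaw":-1,"xyz":[-440,-260,0],"angular":[0,0,0.02]},{"jaw":-1,"xyz":[-475,-281,0],"angular":[0,0,0.02]},{"jaw":-1,"xyz":[-490,-290,0],"angular":[0,0,0.02]}]'
python3 - <<'E'
from h import *
full=np.ones((420,560),bool)
for c in ('wrist','top'):
    p,d,m=grab(c); h=cv2.cvtColor(p,cv2.COLOR_RGB2HSV); s=ctrl.read_state()
    W=np.zeros((420,560,3)); W[d>0]=pts(d,m,full)
    k=(h[...,0]>2)&(h[...,0]<24)&(h[...,1]>110)&(abs(W[...,0]-355)<40)&(abs(W[...,1]+252)<80)
    P=W[k&(W[...,2]>270)&(W[...,2]<300)]; print(c,'filter',len(P),cv2.minAreaRect(P[:,:2].astype(np.float32)) if len(P)>5 else 0)
    k=(h[...,0]>18)&(h[...,0]<34)&(h[...,1]>110)&(W[...,0]>420)&(W[...,0]<540)&(W[...,1]<-150)&(W[...,1]>-262)&(W[...,2]>100)&(W[...,2]<170)
    P=W[k]; print('head',len(P),np.percentile(P,[3,50,97],axis=0).round().tolist() if len(P)>5 else 0)
rows([354,-252.8,195],[np.pi,0,1.729])
E
```

```text
clock: 23.92
eef_pos: [351.8, -254.3, 310.2]
tool_rot: [-3.14, -0.0, 1.726]
force: [0.0, -0.0, -1.4]
width: 10.4
gripper_force: 59.9
wrist filter 6023 ((351.5903015136719, -254.8682861328125), (34.370670318603516, 100.82655334472656), 15.7161865234375)
head 1220 [[452.0, -256.0, 135.0], [462.0, -234.0, 151.0], [473.0, -218.0, 154.0]]
top filter 140 ((349.6794128417969, -227.31893920898438), (25.445711135864258, 45.6031494140625), 9.662322044372559)
head 100 [[454.0, -255.0, 132.0], [465.0, -232.0, 149.0], [474.0, -216.0, 155.0]]
t 24.02 at [ 352.2 -253.9  310.3] [-3.14  -0.     1.725] F [ 0.9  0.8 -1.2] w 10.6 grip 59.9
xyz [  0.8   2.1 115.3] ang [-0.001 -0.    -0.004]
```

```bash
python3 -m creep '[{"jaw":-1,"xyz":[1,2,30],"angular":[0,0,0]},{"jaw":-1,"xyz":[1,2,65],"angular":[0,0,0]},{"jaw":-1,"xyz":[1,2,95],"angular":[0,0,0]},{"jaw":-1,"xyz":[1,2,110],"angular":[0,0,0]},{"jaw":-1,"xyz":[1,2,115],"angular":[0,0,0]},{"jaw":-1,"xyz":[1,2,115],"angular":[0,0,0]},{"jaw":-1,"xyz":[1,2,115],"angular":[0,0,0]},{"jaw":-1,"xyz":[1,2,115],"angular":[0,0,0]}]'
python3 - <<'E'
from h import *
p,d,m=grab('scene'); q,dd,mm=grab('wrist')
save('fin.png',np.hstack([cv2.resize(p[60:270,120:400],(400,300)),cv2.resize(q,(400,300))]))
rows([354,-252.8,195],[np.pi,0,1.729])
E
```

```text
clock: 25.02
eef_pos: [356.3, -251.4, 196.8]
tool_rot: [3.139, 0.001, 1.73]
force: [-0.5, -0.7, -1.1]
width: 10.5
gripper_force: 59.8
t 25.12 at [ 356.2 -251.4  196.6] [3.14e+00 1.00e-03 1.73e+00] F [ 0.3 -0.2 -1.5] w 10.5 grip 59.8
xyz [-1.1 -2.4  1.6] ang [0.002 0.001 0.001]
```

View pics/fin.png

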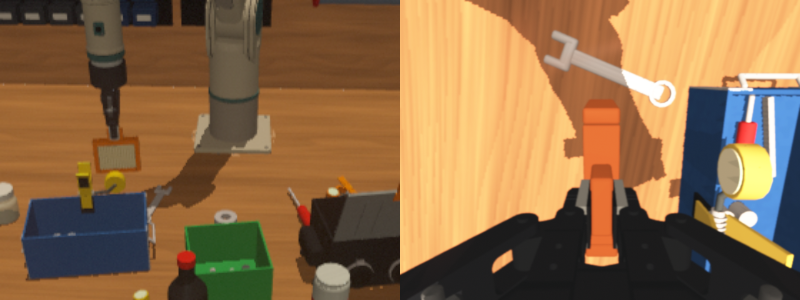

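The filter is upright in front of the lamp: scene part (118,155) against the head at (115,182). Before handing in, I'll check the flap and make a small correction.

```bash
python3 -m creep '[{"jaw":-1,"xyz":[-1,-2,1],"angular":[0,0,0]},{"jaw":-1,"xyz":[-1,-2,1],"angular":[0,0,0]},{"jaw":-1,"xyz":[-1,-2,1],"angular":[0,0,0]},{"jaw":-1,"xyz":[-1,-2,1],"angular":[0,0,0]},{"jaw":-1,"xyz":[-1,-2,1],"angular":[0,0,0]},{"jaw":-1,"xyz":[-1,-2,1],"angular":[0,0,0]}]'
python3 - <<'E'
from h import *
full=np.ones((420,560),bool)
for c in ('top','scene'):
    p,d,m=grab(c)
    W=np.zeros((420,560,3)); W[d>0]=pts(d,m,full)
    for x,y in ((520,275),(600,300)):
        k=(abs(W[...,0]-x)<25)&(abs(W[...,1]-y)<40); print(c,x,np.percentile(W[k][:,2],[5,50,95]).round())
    k=(W[...,0]>640)&(W[...,0]<700)&(abs(W[...,1]-295)<80)&(W[...,2]>150); print('open flap pts',k.sum(),W[k].max(0).round() if k.any() else 0)
    r=silhouettes(c,'flap_tongue'); 
    for q in r[:2]: Q=pts(d,m,q['pixels']); print(q['score'],np.percentile(Q,[5,50,95],axis=0).round().tolist())
save('fs.png',p)
E
```

```text
clock: 25.88
eef_pos: [354.1, -252.6, 195.3]
tool_rot: [3.14, 0.0, 1.73]
force: [-0.2, -0.2, -0.9]
width: 11.1
gripper_force: 59.8
top 520 [ 1.  6. 11.]
top 600 [  2.  14. 140.]
open flap pts 1119 [687. 375. 293.]
0.98 [[619.0, 213.0, 137.0], [648.0, 300.0, 205.0], [677.0, 385.0, 259.0]]
scene 520 [-758. -751. -742.]
scene 600 [-755.   43.  114.]
open flap pts 1604 [689. 375. 288.]
0.66 [[624.0, 214.0, 130.0], [655.0, 301.0, 200.0], [682.0, 388.0, 256.0]]
```

The flap is open and the filter is in place. Handing in.

```bash
python3 -c "
from cell import ctrl
print(ctrl.finish_job())"
```

```text
the job is handed in; nothing more can be done
None
```

The job is handed in at about 26 s: the lamp is clipped mid-rim on the tray, the flap lies open, and the filter is held upright about 10 cm in front of the light with its face square to it.

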